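# Flip the hasp and open the long tool chest

### The job

Two wooden tool chests stand on the workbench, a long one and a short one, both held shut by a steel hasp at the front. On the long chest, flip the hasp off its staple and swing it right up and over so that it lies back on the lid; then raise the lid by its lift tab until it stands nearly upright, and let go. Leave the short chest shut.

Things in the scene. Friction and masses are not known exactly. Their poses are not given: they have to be found in the camera images.
- long_chest: The longer of two brown wooden chests, 160 deep (x) by 240 wide (y) by 118 mm high with its 22 mm lid; fixed on the bench. Origin: centre of its underside, z up; the front, with hasp and lift tab, faces its own -x (towards the robot); +y is to the left. The hasp's slot sits over a staple on the front wall and holds the lid shut.
- long_chest_hasp_bar (a point): Centre of the round steel cross bar at the hasp's lower end, 12 mm thick, 30 mm long along the chest's y, to be pinched by its two ends (it can turn between the fingers) or hooked from below. On the staple it lies at (-114, -50, 60) mm in the chest's frame, its axis 34 mm in front of the wall and 56 mm from the hasp's hinge line.
- long_chest_lift_tab (a point): Grip point of the lift tab, a dark wooden tongue 22 mm wide (y), 12 thick, 42 long, that sticks out forward from the lid's front edge; lid shut: at (-110, 50, 108) mm in the chest's frame, 28 mm in front of the lid's edge, 190 mm from the lid's hinge line. Can be pinched by its two sides (it can turn between the fingers) or hooked from below.
- long_chest_hasp (a joint): Angle (rad) of the long chest's hasp to its lid, hinge line along y through (-88, -50, 110) mm in the chest's frame when shut: 0 on the staple, grows as the bar swings forward and up (level with the hinge at 1.1, straight above it at 2.66), 3.9 lying back on the lid. Swings freely: let go before 2.5 it falls back to the staple, after 2.8 it falls over onto the lid.
- long_chest_lid (a joint): Angle (rad) of the long chest's lid, hinge line along y through (80, 0, 96) mm in the chest's frame: 0 shut, grows as it opens, 1.57 upright, stop at 1.75. The hinge is stiff: the lid stays where it is left; raising takes 3 to 6 N at the tab. It rises 0.04 at most while the hasp is on its staple.
- short_chest_hasp (a joint): The same angle for the hasp of the short chest (160 x 150 mm, otherwise made alike): a bystander, to stay at 0.
- short_chest_lid (a joint): The same angle for the lid of the short chest: to stay at 0.
Not all that is in view belongs to the job. What is shaped like the part that bears short_chest_hasp but green is not meant.

How it is judged (in metres and radians):
On the way:
1. the long chest's hasp is flipped up and over, with the lid still down (value of joint long_chest_hasp above 2.8 rad and value of joint long_chest_lid below 0.1 rad), for 0.2 s.
At the end, for the whole second after the job is handed in: The long chest's lid stands open by more than 1.1 rad (63 degrees) and is at rest, its hasp is swung over onto the lid (more than 2.8 rad), and the short chest is shut with its hasp on the staple (value of joint long_chest_lid above 1.1 rad and value of joint long_chest_hasp above 2.8 rad and velocity of joint long_chest_lid between -0.05 and 0.05 rad/s and value of joint short_chest_hasp below 0.2 rad and value of joint short_chest_lid below 0.05 rad); the robot touches nothing.
It fails at once if the short chest's hasp is flipped or its lid raised (value of joint short_chest_hasp above 0.6 rad or value of joint short_chest_lid above 0.1 rad).
It also fails if it takes over 54 s, if anything falls off the work surface, if the arm or the gripper's body presses on something with over 40 N, if the wrist force passes 120 N, or if a joint passes its speed limit or range.

### The arm

A 6-joint arm with a two-finger parallel gripper is mounted at the origin on the work surface; the furniture and walls round the work are solid. World frame = base frame: x ahead of the robot, y to its left, z up, the work surface at z = 0. Lengths are in mm, angles in degrees, forces in N, time in s.
With the tool pointing down it reaches from about 300 to 850 mm from the base axis. Payload 4.2 kg.
Tool frame: the origin (TCP) lies midway between the tips of the shut fingers; the grasp point (between the pads) lies 19 mm behind it; z points along the fingers, y is the line along which they close (so a half turn about z gives the same grasp; the last joint's range is limited). The gripper opens to 91 mm and grips with 3 to 60 N. Pads are 32 mm wide; open, the fingers measure 118 mm over their backs; the gripper's body (76 mm by 178 mm) begins 60 mm behind the grasp point.
Start: joints at [-64.572, 18.312, 89.639, -0, 72.044, -1.146], TCP at [257.232, -514.271, 213.976] pointing down, gripper open.
Joint ranges: [-177.97, 177.97], [-48.28, 115.42], [12.27, 149.76], [-77.06, 257.06], [2.81, 150.46], [-146.56, 146.56]. Speed limits (degrees/s): [147.25, 147.25, 180, 180, 180, 180].

### API

Orientations are given as [roll, pitch, yaw] about the fixed x, y, z axes, in that order (R = Rz(yaw) Ry(pitch) Rx(roll)).
In Python, from workcell import env gives the robot as it stands.
- The arm moves only by the tool jog_arm, never from a script. Its argument "steps" is one flat list of numbers, 5 for each row, row after row: the closure, from 0 (fully open) to 1 (shut), then the shift along the tool's x, y, z in cm, then the turn about the tool's z in degrees. A call has 1 to 20 rows; each row is the pose to reach, as a shift and turn from the pose commanded when the call began, along the tool's axes at that moment; what a row does not reach only later rows make up. A row lasts 1/10 s, in which the tool goes at most 50 mm and 8.59 degrees, less where a joint would pass 70% of its speed; a pose out of reach is approached as far as the arm can. A call with a gripper value outside its range is refused whole. The fingers move at their own pace and stop on an object; "force" is the grip in N (left out, the last holds). Time passes only in rows, so rows that repeat a pose let the fingers close. It gives the time, the measured TCP pose, the force and the opening at its end, in the units of the state.
- env.state(): the state, without advancing time (a new reading comes with each control period).
- env.grab_frame(name): name is "scene" or "side" or "wrist"; returns the picture (384x512x3 uint8, red, green, blue); there is no depth.
- env.camera_params(name): a dict with "fx", "fy", "cx", "cy" (pixels), "R" (3x3) and "t" (3): a world point X has camera coordinates R X + t. Camera axes: x right, y down, z forward; pixel columns grow to the right and rows downward; lengths in mm; the calibration is good to about 2 mm. A picture is of the moment at which its call begins: read the wrist's pose just before it. camera_params takes no time and is no camera call; for the wrist camera it gives the pose at the moment of the call.
- env.job_done(): hands the job in, once; it reports no verdict.
The state is a dict: "time_s": time; "qpos": joint angles; "qvel": joint speeds; "effort": joint torques, N m; "ee_pos": TCP position; "ee_rot": TCP orientation; "force": force on the tool from outside, world axes, zero at the start; "torque": the same for the moment, N m; "gripper_width": finger opening in mm.
Only numpy, scipy, OpenCV 4.12 (cv2) and the standard library are available. Lean on these libraries where they do the work, as an engineer would, in place of code of your own. Each camera call takes 0.05 s, during which the arm holds its last target. There are 200 camera calls.

## Working session

There is one attempt and no reset: what is moved stays moved. The work goes in short steps, Python scripts to look and compute and a tool call to move; the robot and the scene stay as the last step left them, time stands still between calls to the robot, and variables do not carry over. Pictures are saved under pics/ and viewed, on a budget of 10 in all, crops included, one or two more only if the job needs it, and the job is handed in when it is done.

Besides the shell and the picture viewer there is one more tool, called after "Request:" as name(argument=value, ...) on one line, values as JSON. jog_arm: Moves the arm, as the interface text tells. Its arguments: {"type":"object","properties":{"steps":{"type":"array","items":{"type":"number"}},"force":{"type":"number"}},"required":["steps"]}

```bash
mkdir -p pics
python3 - <<'E'
from workcell import env
import cv2,numpy as np
for n in("scene","side"):
    f=env.grab_frame(n);cv2.imwrite(f"pics/{n}0.png",cv2.resize(f[:,:,::-1],(800,600),interpolation=cv2.INTER_CUBIC))
    p=env.camera_params(n);print(n,{k:np.round(v,3).tolist() for k,v in p.items()})
print(env.state())
E
```

```text
scene {'fx': 409.475, 'fy': 409.475, 'cx': 258.552, 'cy': 193.361, 'R': [[-0.638, -0.77, -0.021], [-0.546, 0.472, -0.692], [0.543, -0.43, -0.721]], 't': [239.76, 374.933, 1159.463]}
side {'fx': 460.203, 'fy': 460.203, 'cx': 251.379, 'cy': 186.465, 'R': [[-0.991, -0.129, -0.022], [-0.03, 0.388, -0.921], [0.127, -0.912, -0.389]], 't': [449.516, 132.103, 1174.75]}
{'time_s': 0.1, 'qpos': array([-6.45715306e+01,  1.83493909e+01,  8.96995722e+01,  1.08206450e-03,
        7.20460226e+01, -1.14766516e+00]), 'qvel': array([ 0.04648909, -0.06039925, -0.1905435 ,  0.03163345,  0.09142187,
       -0.00167511]), 'effort': array([-1.10985009e-03, -4.13334239e+01, -2.32509202e+01,  7.26625789e-02,
        4.22162481e-02, -4.29508759e-05]), 'ee_pos': array([ 257.03856233, -513.8319012 ,  213.18915261]), 'ee_rot': array([-1.79905054e+02, -2.93109818e-03,  2.65757977e+01]), 'force': array([ 0.4328997 , -0.22888369, -0.09061072]), 'torque': array([ 0.01504488, -0.02099859,  0.00796646]), 'gripper_width': 91.38169980990428}
```

View pics/scene0.png

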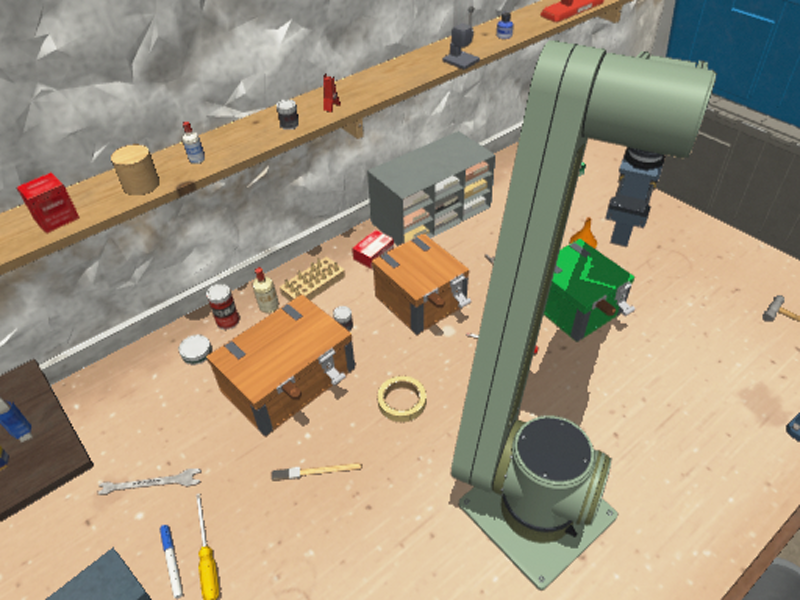

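View pics/side0.png

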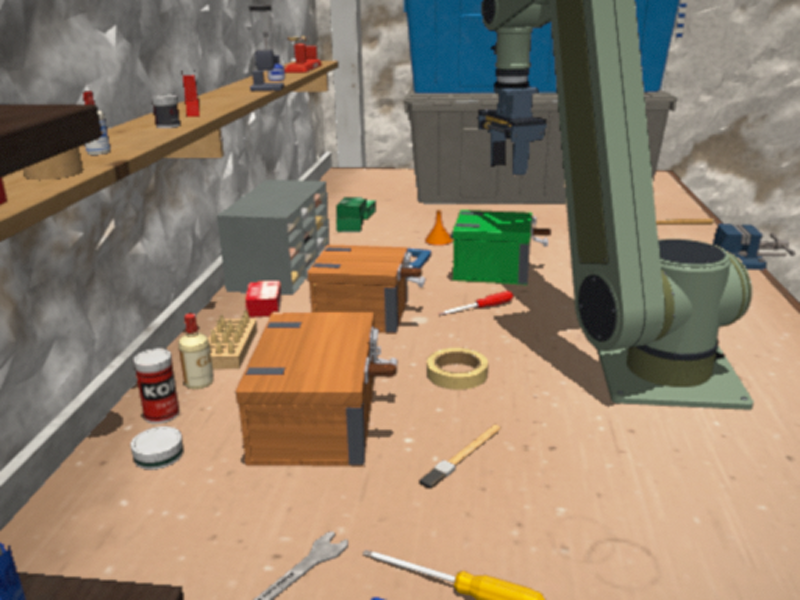

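Candidates (scene picture): long brown chest (282,362), short brown chest (420,282), green decoy (588,288). I choose the long brown one; hasps at (335,370), (460,290) and (622,292) respectively. Now a close crop.

Run:
```python
import cv2,numpy as np
from workcell import env
a=env.grab_frame("scene")[:,:,::-1][185:285,125:235]; b=env.grab_frame("side")[:,:,::-1][190:305,145:265]
A=cv2.resize(a,None,fx=3.6,fy=3.6,interpolation=cv2.INTER_CUBIC);B=cv2.resize(b,None,fx=3.3,fy=3.3,interpolation=cv2.INTER_CUBIC)
c=np.zeros((400,800,3),np.uint8);c[:A.shape[0],:A.shape[1]]=A;c[:B.shape[0],400:400+B.shape[1]]=B
cv2.imwrite("pics/crop1.png",c)
```

```text
(no output)
```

View pics/crop1.png

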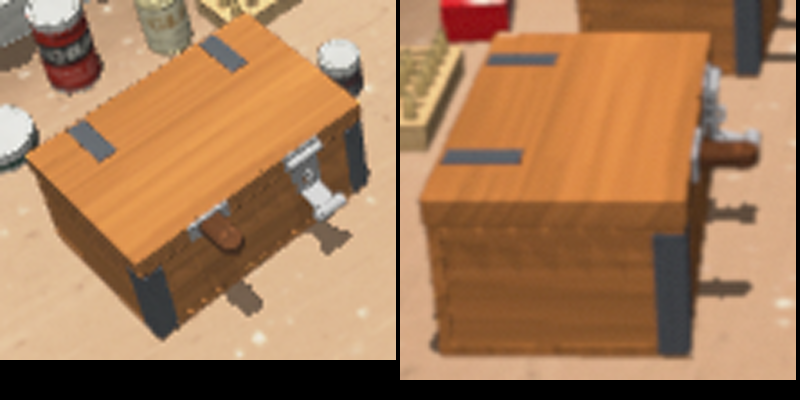

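```bash
cat > h.py <<'E'
import numpy as np
from workcell import env
def proj(n,X):
    p=env.camera_params(n);c=np.asarray(X)@np.array(p["R"]).T+p["t"]
    return np.c_[p["fx"]*c[:,0]/c[:,2]+p["cx"],p["fy"]*c[:,1]/c[:,2]+p["cy"]]
def w(P,L):
    x,y,a=P;L=np.atleast_2d(np.array(L,float));c,s=np.cos(a),np.sin(a)
    return np.c_[x+c*L[:,0]-s*L[:,1],y+s*L[:,0]+c*L[:,1],L[:,2]]
E
python3 - <<'E'
from h import *
from scipy.optimize import least_squares
T=[(80,120,118),(80,-120,118),(-82,-120,118),(-82,120,118)]
s=np.array([(28,158),(250,15),(361,104),(132,265),(330,207)])/3.6+[125,185]
d=(np.array([(422,203),(500,35),(710,35),(690,203),(438,352)])-[400,0])/3.3+[145,190]
LS=T+[(-114,-50,60)];LD=T+[(80,120,0)]
f=lambda P:np.r_[proj("scene",w(P,LS))-s,proj("side",w(P,LD))-d].ravel()
best=min((least_squares(f,[500,200,a],loss='soft_l1') for a in np.arange(-3,3,.7)),key=lambda r:r.cost)
print(best.x,np.degrees(best.x[2]));print(best.fun.reshape(-1,2).round(1))
P=best.x
print(w(P,[(-114,-50,60),(-88,-50,110),(-110,50,108),(80,50,96)]).round(1))
E
```

```text
[5.41420900e+02 1.86951429e+02 8.40324095e-02] 4.81470240708558
[[-1.1 -0.9]
 [-1.7 -0.7]
 [-1.  -0. ]
 [ 0.4 -0.1]
 [-0.9  0.7]
 [ 0.1 -1.7]
 [ 0.1 -0.7]
 [ 1.6 -0.8]
 [-0.4 -1.4]
 [ 1.2  1.9]]
[[432.  127.6  60. ]
 [457.9 129.7 110. ]
 [427.6 227.5 108. ]
 [616.9 243.5  96. ]]
```

Request:
jog_arm(steps=[0,44.4,-49.6,1,21.8,0,44.4,-49.6,1,21.8,0,44.4,-49.6,1,21.8,0,44.4,-49.6,1,21.8,0,44.4,-49.6,1,21.8,0,44.4,-49.6,1,21.8,0,44.4,-49.6,1,21.8,0,44.4,-49.6,1,21.8,0,44.4,-49.6,1,21.8,0,44.4,-49.6,1,21.8,0,44.4,-49.6,1,21.8,0,44.4,-49.6,1,21.8,0,44.4,-49.6,1,21.8,0,44.4,-49.6,1,21.8,0,44.4,-49.6,1,21.8,0,44.4,-49.6,1,21.8,0,44.4,-49.6,1,21.8,0,44.4,-49.6,1,21.8], force=12)

```text
time_s: 2.0
ee_pos: [432.2, 126.8, 204.0]
ee_rot: [180.0, -0.0, 4.7]
force: [-0.5, -0.2, -0.1]
gripper_width: 91.1
```

Run:
```python
from h import *
import cv2
s=env.state();print(s["time_s"],s["ee_pos"],s["ee_rot"])
P=[541.4,187,.084]
L=[(-114,-35,60),(-114,-65,60),(-131,50,108),(-82,120,118),(-82,-120,118)]
q=proj("wrist",w(P,L));f=env.grab_frame("wrist")[:,:,::-1]
np.save("wp.npy",np.array([env.camera_params("wrist")],dtype=object))
im=cv2.resize(f,(800,600),interpolation=cv2.INTER_CUBIC)
for u in q: cv2.drawMarker(im,tuple(int(v) for v in u*800/512),(255,0,255),0,10,1)
cv2.imwrite("pics/w1.png",im);print((q*800/512).round())
```

```text
2.0 [432.18961598 126.77161911 204.02080421] [ 1.79982913e+02 -2.28366795e-03  4.66700173e+00]
[[379. 279.]
 [421. 279.]
 [242. 325.]
 [107. 252.]
 [520. 251.]]
```

View pics/w1.png

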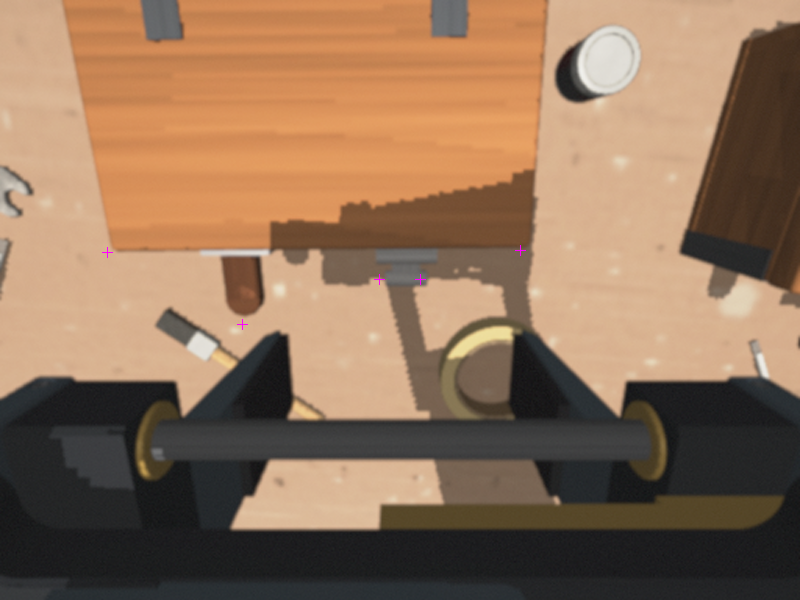

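The markers agree to about 4 mm: the bar shows at (406,281), tab tip at (243,312), so the chest sits about 4 mm further to −y and about 1.5 mm further in +x than my first fit. I'll go down over the bar with that correction and pinch.

Request:
jog_arm(steps=[0,-0.3,0.4,0,0,0,-0.3,0.4,4,0,0,-0.3,0.4,8,0,0,-0.3,0.4,11,0,0,-0.3,0.4,13,0,0,-0.3,0.4,14.5,0,0,-0.3,0.4,15.5,0,0,-0.3,0.4,15.5,0,1,-0.3,0.4,15.5,0,1,-0.3,0.4,15.5,0,1,-0.3,0.4,15.5,0,1,-0.3,0.4,15.5,0,1,-0.3,0.4,15.5,0,1,-0.3,0.4,15.5,0,1,-0.3,0.4,15.5,0,1,-0.3,0.4,15.5,0,1,-0.3,0.4,15.5,0,1,-0.3,0.4,15.5,0], force=12)

```text
time_s: 3.85
ee_pos: [429.7, 123.2, 48.9]
ee_rot: [179.9, 0.0, 4.8]
force: [0.9, -3.5, 0.8]
gripper_width: 29.2
```

Run:
```python
import cv2,numpy as np
from workcell import env
a=env.grab_frame("wrist")[:,:,::-1][90:290,100:420]; b=env.grab_frame("side")[:,:,::-1][150:305,145:285]
A=cv2.resize(a,(480,300),interpolation=cv2.INTER_CUBIC);B=cv2.resize(b,(310,343),interpolation=cv2.INTER_CUBIC)
c=np.zeros((350,800,3),np.uint8);c[:300,:480]=A;c[:343,485:795]=B
cv2.imwrite("pics/g1.png",c)
```

```text
(no output)
```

View pics/g1.png

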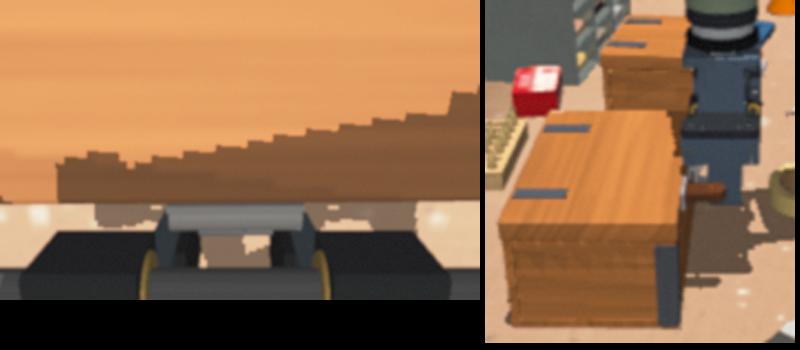

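Pinch width is 29.2 mm on the bar with the hasp plate between the fingers. Next I swing it over the arc and release at about 3.2 rad.

Request:
jog_arm(steps=[1,-0.72,0,-0.44,0,1,-1.37,0,-0.98,0,1,-2.39,0,-2.33,0,1,-2.97,0,-3.91,0,1,-3.05,0,-5.59,0,1,-2.63,0,-7.23,0,1,-1.75,0,-8.66,0,1,-0.49,0,-9.78,0,1,1.05,0,-10.46,0,1,2.72,0,-10.67,0,1,4.38,0,-10.37,0,1,5.4,0,-9.9,0,1,5.4,0,-9.9,0,1,5.4,0,-9.9,0])

```text
time_s: 5.35
ee_pos: [485.3, 128.2, 148.1]
ee_rot: [180.0, -0.2, 4.8]
force: [2.2, -3.3, 4.5]
gripper_width: 29.7
```

Run:
```python
import cv2,numpy as np
from workcell import env
a=env.grab_frame("wrist")[:,:,::-1][90:290,100:420]; b=env.grab_frame("side")[:,:,::-1][150:305,145:285]
A=cv2.resize(a,(480,300),interpolation=cv2.INTER_CUBIC);B=cv2.resize(b,(310,343),interpolation=cv2.INTER_CUBIC)
c=np.zeros((350,800,3),np.uint8);c[:300,:480]=A;c[:343,485:795]=B
cv2.imwrite("pics/g2.png",c)
```

```text
(no output)
```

View pics/g2.png

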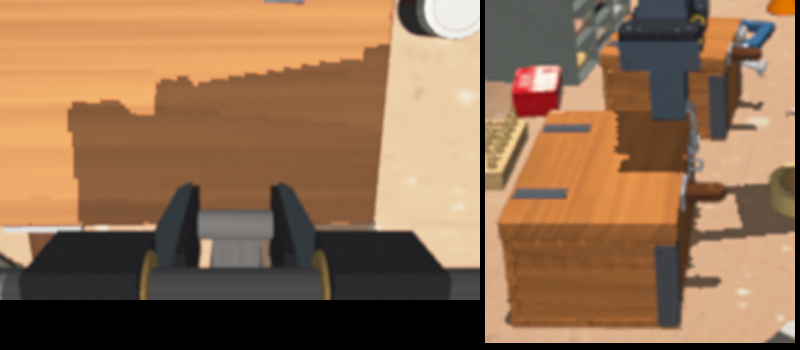

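Request:
jog_arm(steps=[0,0,0,0,0,0,0,0,0,0,0,0,0,0,0,0,0,0,0,0,0,0,0,-3,0,0,0,0,-6,0,0,-2,-4,-6,0,0,-4.8,-8,-6,0,0,-4.8,-10,-6,0,0,-4.8,-10,-6,0,0,-4.8,-10,-6,0,0,-4.8,-10,-6,0])

```text
time_s: 6.65
ee_pos: [427.7, 223.1, 207.7]
ee_rot: [180.0, 0.0, 4.7]
force: [0.0, 0.6, 0.4]
gripper_width: 91.1
```

Run:
```python
from h import *
import cv2
s=env.state();print(s["time_s"],s["ee_pos"],s["ee_rot"],s["force"])
P=[542.9,183,.084]
q=proj("wrist",w(P,[(-110,50,114),(-124,50,114),(-82,120,118),(-82,-120,118)]));f=env.grab_frame("wrist")[:,:,::-1]
im=cv2.resize(f,(800,600),interpolation=cv2.INTER_CUBIC)
for u in q: cv2.drawMarker(im,tuple(int(v) for v in u*800/512),(255,0,255),0,10,1)
cv2.imwrite("pics/w2.png",im);print((q*800/512).round())
```

```text
6.65 [427.66708969 223.10096453 207.74828017] [1.79966564e+02 1.93526057e-02 4.72700891e+00] [0.03903418 0.55728975 0.44425877]
[[401. 297.]
 [401. 319.]
 [282. 254.]
 [689. 253.]]
```

View pics/w2.png

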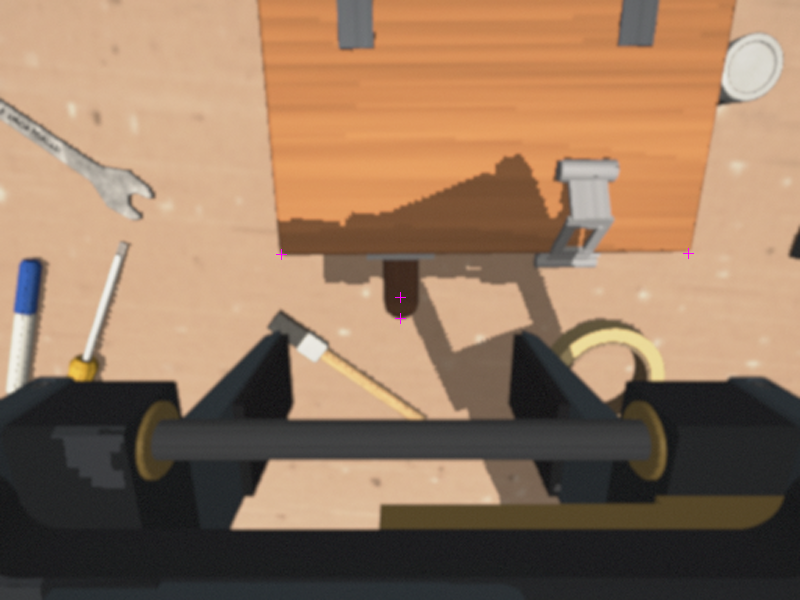

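The hasp lies back on the lid (bar at (588,170)), and the tab sits at (401,290), in line with the markers. Next I pinch the tab.

Request:
jog_arm(steps=[0,0.1,0,4,0,0,0.1,0,8,0,0,0.1,0,10,0,0,0.1,0,11.4,0,0,0.1,0,11.4,0,1,0.1,0,11.4,0,1,0.1,0,11.4,0,1,0.1,0,11.4,0,1,0.1,0,11.4,0,1,0.1,0,11.4,0,1,0.1,0,11.4,0,1,0.1,0,11.4,0,1,0.1,0,11.4,0,1,0.1,0,11.4,0,1,0.1,0,11.4,0], force=25)

```text
time_s: 8.2
ee_pos: [428.5, 223.2, 93.8]
ee_rot: [179.9, 0.0, 4.8]
force: [0.1, -2.8, 1.1]
gripper_width: 21.5
```

Request:
jog_arm(steps=[1,0.1,0,-0.9,0,1,0.2,0,-1.9,0,1,0.4,0,-2.8,0,1,0.6,0,-3.75,0,1,0.9,0,-4.65,0,1,1.2,0,-5.55,0,1,1.6,0,-6.4,0,1,2,0,-7.3,0,1,2.4,0,-8.15,0,1,2.9,0,-8.95,0,1,3.45,0,-9.75,0,1,4,0,-10.5,0])

```text
time_s: 9.4
ee_pos: [468.1, 226.9, 199.3]
ee_rot: [179.9, 0.1, 4.8]
force: [1.5, -5.1, -7.4]
gripper_width: 22.0
```

Request:
jog_arm(steps=[1,0.6,0,-0.75,0,1,1.25,0,-1.45,0,1,1.9,0,-2.1,0,1,2.6,0,-2.75,0,1,3.35,0,-3.35,0,1,4.15,0,-3.9,0,1,4.95,0,-4.45,0,1,5.75,0,-4.9,0,1,6.6,0,-5.35,0,1,7.45,0,-5.75,0,1,8.3,0,-6.1,0,1,9.2,0,-6.4,0,1,10.1,0,-6.65,0,1,11.1,0,-6.9,0,1,12,0,-7.1,0,1,12.95,0,-7.2,0,1,12.95,0,-7.2,0,1,12.95,0,-7.2,0])

```text
time_s: 11.2
ee_pos: [599.0, 238.8, 271.1]
ee_rot: [-179.9, -0.2, 4.8]
force: [2.2, 1.1, -6.3]
gripper_width: 21.6
```

Run:
```python
import cv2,numpy as np
from workcell import env
a=env.grab_frame("wrist")[:,:,::-1]; b=env.grab_frame("side")[:,:,::-1][80:305,105:285]
A=cv2.resize(a,(466,350),interpolation=cv2.INTER_CUBIC);B=cv2.resize(b,(280,350),interpolation=cv2.INTER_CUBIC)
cv2.imwrite("pics/g3.png",np.hstack([A,B]))
```

```text
(no output)
```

View pics/g3.png

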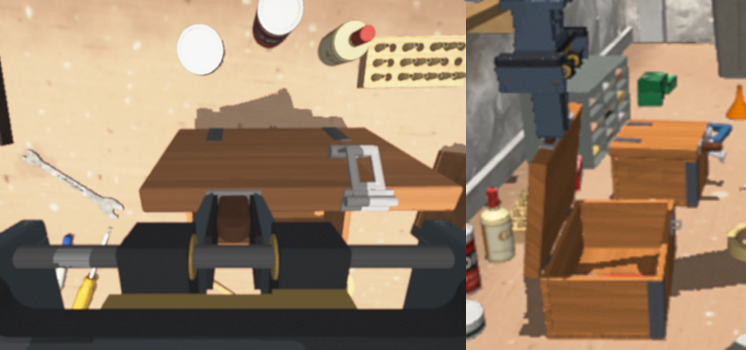

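The lid stands at about 1.4 rad with the hasp folded on it. I'll release and retreat upward.

Request:
jog_arm(steps=[0,0,0,0,0,0,0,0,0,0,0,0,0,0,0,0,0,0,0,0,0,0,0,0,0,0,0,0,-2,0,0,0,0,-5,0,0,0,0,-8,0,0,-4,0,-8,0,0,-8,0,-8,0,0,-12,0,-8,0,0,-12,0,-8,0,0,-12,0,-8,0,0,-12,0,-8,0])

```text
time_s: 12.7
ee_pos: [478.8, 228.3, 351.0]
ee_rot: [-180.0, -0.1, 4.8]
force: [-0.5, -0.2, 0.2]
gripper_width: 91.0
```

Run:
```python
import cv2,numpy as np
from workcell import env
a=env.grab_frame("scene")[:,:,::-1][130:300,120:320]; b=env.grab_frame("side")[:,:,::-1][80:305,105:285]
A=cv2.resize(a,(470,400),interpolation=cv2.INTER_CUBIC);B=cv2.resize(b,(320,400),interpolation=cv2.INTER_CUBIC)
cv2.imwrite("pics/g4.png",np.hstack([A,B]));print(env.state()["force"])
```

```text
[ 0.39021076 -0.83120822 -0.14072394]
```

View pics/g4.png

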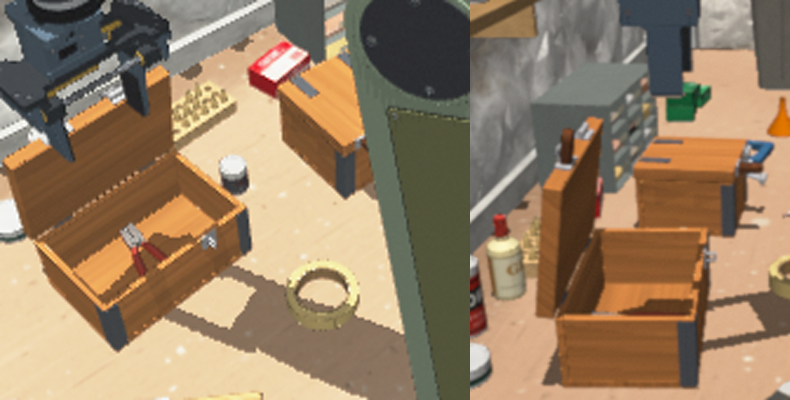

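The lid stands nearly upright (side crop, tab at (567,148)), the gripper is clear, and the short chest is shut with its hasp down. Handing in.

```bash
python3 -c "
from workcell import env
print(env.job_done())"
```

```text
the job is handed in; nothing more can be done
None
```

The job is done and handed in at about 13 s of the 54 s allowed; the hand-in gave no verdict.

- **Hasp:** I pinched the long chest's hasp bar by its ends, swung it over with the lid still shut and let go at about 3.2 rad. The next picture showed it lying back on the lid.
- **Lid:** I pinched the lift tab, raised the lid to about 1.4 rad, let go and backed off.
- **Last checks:** In the final pictures the lid stood nearly upright with the gripper clear and under 1 N on the wrist. The short chest was shut with its hasp down in the side view; the arm hid its front in the scene view. The hasp was last clearly seen folded on the lid just before I released the tab; the final views mostly hide it.
- **Disagreement:** My first estimate of the chest's position was about 4 mm off compared with the wrist camera, and I corrected it before grasping. No other check failed.

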